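# Find the fullest ink tin

## Robot

A 6-joint arm with a two-finger parallel gripper is mounted at the origin on the work surface. World frame = base frame: x ahead of the robot, y to its left, z up, the work surface at z = 0. Lengths are in m, angles in rad, forces in N, time in s.
With the tool pointing down it reaches from about 0.35 to 1 m from the base axis. Payload 7.1 kg.
Tool frame: the origin (TCP) lies between the finger pads; the fingertips stand 22 mm ahead of it and the grasp point (between the pads) lies 3 mm ahead of it; z points along the fingers, y is the line along which they close (so a half turn about z gives the same grasp; the last joint's range is limited). The gripper opens to 85 mm and grips with 20 to 120 N. Pads are 22 mm wide; open, the fingers measure 114 mm over their backs; the gripper's body (76 mm by 85 mm) begins 54 mm behind the grasp point. The pads swing forward as they close: fully open they stand 13 mm farther back than shut.
Start: joints at [-1.358, 0.423, 1.63, -0, 1.089, -0.019], TCP at [0.144, -0.608, 0.23] pointing down, gripper open.
Joint ranges: [-3, 3], [-0.9, 2.11], [0.09, 2.58], [-1.31, 4.45], [0.11, 2.69], [-2.54, 2.54]. Speed limits (rad/s): [2.39, 2.39, 3.01, 3.14, 3.14, 3.14].

## Interface

Orientations are given as a rotation vector (axis times angle).
In Python, from rig import manip gives the robot as it stands. The module is installed in compiled form; this text tells all that it offers. Calls block until the motion is done:
- manip.move_to(position, orientation): joint-space move of the TCP to a pose.
- manip.servo_line(position, orientation=None, rate=0.15): straight line of the TCP; orientation=None keeps the orientation; rate is the mean speed in m/s.
- manip.set_joints(angles): joint-space move.
- manip.command_gripper(opening, f_grip=None): finger opening in m; f_grip is the grip in N (None keeps the last); returns when the fingers have stopped.
- manip.hold(seconds).
- manip.solve_ik(position, orientation): joint angles nearest the present ones, or None.
- manip.camera(name): name is "scene" or "top"; returns a dict with "image" (480x640x3 uint8, red, green, blue), "fx", "fy", "cx", "cy" (pixels), "k1" (the pictures are not rectified: a ray, as slopes to the right and down, at radius r is drawn at 1 + k1 r^2 times it, then the intrinsics apply), "cam_to_world" (4x4, takes a point from camera to world coordinates). Camera axes: x right, y down, z forward; pixel columns grow to the right and rows downward; lengths in m; the calibration is good to about 2 mm. A picture is of the moment at which its call begins. There is no depth.
A pose or a line that the arm cannot do raises manip.IKError and nothing moves.
- manip.sign_off(): hands the job in; it is judged then, once.
Readings, each from a call of its own:
- manip.get_time(): time.
- manip.get_joint_positions(): joint angles.
- manip.get_joint_vel(): joint speeds.
- manip.get_tau(): joint torques, N m.
- manip.get_position(): TCP position.
- manip.get_ee_rot(): TCP orientation.
- manip.get_contact_force(): force on the tool from outside, world axes, zero at the start.
- manip.get_torque(): the same for the moment, N m.
- manip.get_width(): finger opening in m.
- manip.get_grip_force(): force on a finger pad.
Only numpy, scipy, OpenCV 4.12 (cv2) and the standard library are available. Lean on these libraries where they do the work, as an engineer would, in place of code of your own. Each camera call takes 0.05 s, during which the arm holds its last target. There are 200 camera calls.

## Task

Hang the little pail by its wire handle on the yellow hook and leave it hanging there, so that all three red ink tins are free. Then heft the tins to find the fullest (heaviest) one and finish with that tin held upright in the gripper, its bottom more than 10 cm above the table, and still, without setting it down or letting go; the other two must be standing upright on the green mat. Do not knock any tin over or push the other things on the table about.

Things in the scene. Friction and masses are not known exactly. Their poses are not given: they have to be found in the camera images.
- tin_1: One of three closed ink tins, alike outside: round steel, 60 mm in diameter, 95 mm tall, red band, flat red-topped lid. Origin at the centre of its underside, z up. They weigh 0.18 to 0.60 kg; one, no telling which by eye, is at least 0.2 kg heavier than each of the others, which differ by under 0.1 kg. Pinch it across its diameter, from above.
- tin_2: One of three closed ink tins, alike outside: round steel, 60 mm in diameter, 95 mm tall, red band, flat red-topped lid. Origin at the centre of its underside, z up. They weigh 0.18 to 0.60 kg; one, no telling which by eye, is at least 0.2 kg heavier than each of the others, which differ by under 0.1 kg. Pinch it across its diameter, from above.
- tin_3: One of three closed ink tins, alike outside: round steel, 60 mm in diameter, 95 mm tall, red band, flat red-topped lid. Origin at the centre of its underside, z up. They weigh 0.18 to 0.60 kg; one, no telling which by eye, is at least 0.2 kg heavier than each of the others, which differ by under 0.1 kg. Pinch it across its diameter, from above.
- mat: Fixed green mat under the tins, 150 (x) x 370 (y) x 4 mm. Origin at the centre of its underside, on the table; y runs along the row. The tins start in a row along its y about 120 mm apart, the middle one near its centre; the pail starts on the middle tin's lid.
- pail: Small aluminium pail, 0.10-0.17 kg: bowl 66 mm across the rim, 52 mm at the foot, 55 mm tall. A stiff upright wire handle, 6 mm thick, in the pail's y-z plane: up from the rim at y = +-32 mm to 100 mm above the foot, then like a shallow roof to its peak at y = 0, 117 mm up (wire centre). A hook passes under it along the pail's x, either way. Origin: centre of the underside, z up.
- pail_knob (a point): Middle of the grip of the blue round knob that stands on the peak of the pail's handle: 142 mm above the pail's origin, 28 mm above the handle's underside. The knob is 28 mm in diameter and runs from 118 to 158 mm above the foot. Pinch it from above, fingers closing along the pail's y, so that they stay beside the hook.
- pail_bail (a point): The underside of the peak of the pail's wire handle, 114 mm above the pail's origin: this rests on the hook.
- hook_stand: Fixed stand: dark base plate 150 x 120 x 12 mm (x = -95 to +55 mm), a steel post 14 mm thick and 219 mm tall at the origin (its foot, on the table), and at the top a yellow hook arm 8 mm thick along the stand's -x, its upper side 219 mm above the table. The arm is level to x = -78 mm, then the tip turns up to end at x = -90 mm, 235 mm above the table.
- hook_seat (a point): Where the handle should rest: the upper side of the hook arm, 50 mm out from the post (x = -50 mm in the stand's frame) and 219 mm above the table; axes as the stand's.
- card_stack: Bystander, leave alone: bundle of white and red cards, 130 x 180 x 65 mm. Origin at its underside.
- stapler: Bystander, leave alone: red and black desk stapler, 130 mm long, about 50 mm tall. Origin at its underside.
- tape_roll: Bystander, leave alone: roll of clear tape lying flat, 84 mm across, 24 mm tall. Origin at its underside.
- calculator: Bystander, leave alone: black desk calculator, 140 x 95 x 18 mm. Origin at its underside.
- ink_knife: Bystander, leave alone: ink knife (spatula), 240 mm long, lying flat, handle towards its -x. Origin at its underside.
- pen_cup: Bystander, leave alone: grey cup with pens, 72 mm across, 140 mm tall with the pens. Origin at its underside.

How it is judged:
By the outcome, as a careful person would: the job done as asked, in the order asked, and still so for the second after the job is handed in, while the arm keeps its last pose, push and grip.
It also fails if it takes over 70 s, if anything falls off the work surface, if the arm or the gripper's body presses on something with over 40 N, if the wrist force passes 120 N, or if a joint passes its speed limit or range.

## Working session

There is one attempt and no reset: what is moved stays moved. The work goes in short steps, each a Python script; the robot and the scene stay as the last script left them, time stands still between calls to the robot, and variables do not carry over. Pictures are saved under pics/ and viewed, at most 10 in all, crops included, and the job is handed in when it is done.

```bash
mkdir -p pics
python3 - <<'E'
from rig import manip
import cv2,numpy as np
for n in("scene","top"):
    c=manip.camera(n);cv2.imwrite(f"pics/{n}0.png",c["image"][:,:,::-1])
    print(n,[c[k] for k in("fx","fy","cx","cy","k1")]);print(np.round(c["cam_to_world"],3))
print(manip.get_ee_rot(),manip.get_time())
E
```

```text
scene [553.9305185028887, 553.9305185028887, 321.2231799754473, 241.05271652938657, -0.1053967803371129]
[[-0.896  0.343 -0.283  0.933]
 [ 0.445  0.7   -0.559  0.729]
 [ 0.006 -0.627 -0.779  1.184]
 [ 0.     0.     0.     1.   ]]
top [574.9917338935992, 574.9917338935992, 321.0349311403856, 240.40384478509108, -0.17735630457366786]
[[ 2.200e-02 -9.800e-01  2.000e-01  1.930e-01]
 [-1.000e+00 -2.200e-02  3.000e-03  1.100e-02]
 [ 1.000e-03 -2.000e-01 -9.800e-01  1.914e+00]
 [ 0.000e+00  0.000e+00  0.000e+00  1.000e+00]]
[-3.11911575e+00 -3.63096296e-01  2.42409460e-04] 0.1
```

View pics/scene0.png

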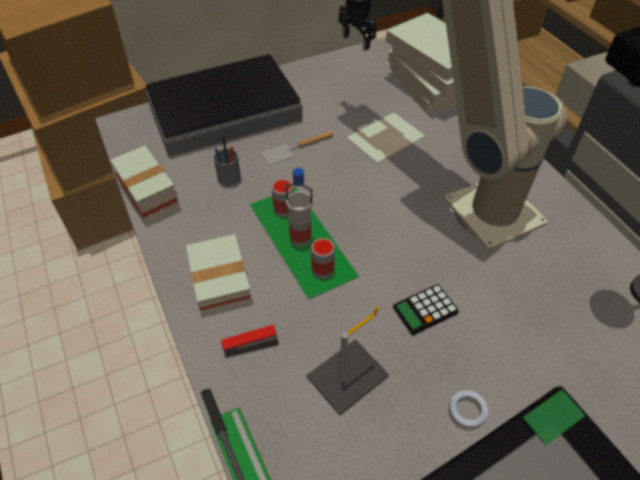

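View pics/top0.png

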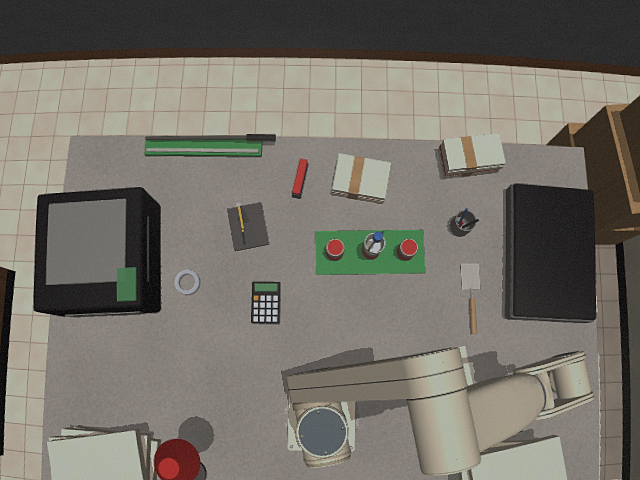

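The scene view shows the tins and pail on the green mat around (300,230), and the hook with its post at (345,335) and arm tip at (380,308). In the top view the lids are at (335,248) and (409,248), the knob is near (377,237), and the yellow arm runs from (238,207) to (243,240).

```bash
cat > h.py <<'E'
from rig import manip
import cv2,numpy as np
from scipy.spatial.transform import Rotation as R
def ray(c,uv):
    K=np.array([[c["fx"],0,c["cx"]],[0,c["fy"],c["cy"]],[0,0,1]])
    p=cv2.undistortPoints(np.array(uv,float).reshape(-1,1,2),K,np.array([c["k1"],0,0,0.]),).reshape(-1,2)
    T=c["cam_to_world"];d=np.c_[p,np.ones(len(p))]@T[:3,:3].T
    return T[:3,3],d
def onz(c,uv,z):
    o,d=ray(c,uv);return o+d*((z-o[2])/d[:,2])[:,None]
def tri(c1,u1,c2,u2):
    (o1,d1),(o2,d2)=ray(c1,u1),ray(c2,u2);d1,d2=d1[0],d2[0]
    s=np.linalg.lstsq(np.c_[d1,-d2],o2-o1,rcond=None)[0]
    a,b=o1+s[0]*d1,o2+s[1]*d2
    return (a+b)/2,np.linalg.norm(a-b)
def hsv(c):return cv2.cvtColor(c["image"],cv2.COLOR_RGB2HSV)
def blobs(c,lo,hi,box,amin=8):
    m=cv2.inRange(hsv(c),np.array(lo),np.array(hi));k=np.zeros_like(m);x0,y0,x1,y1=box
    k[y0:y1,x0:x1]=m[y0:y1,x0:x1]
    cs,_=cv2.findContours(k,cv2.RETR_EXTERNAL,cv2.CHAIN_APPROX_NONE)
    return [b for b in cs if cv2.contourArea(b)>=amin]
def cen(b):
    m=cv2.moments(b);return [m["m10"]/m["m00"],m["m01"]/m["m00"]]
E
python3 - <<'E'
from h import *
np.set_printoptions(precision=4,suppress=True)
t=manip.camera("top");s=manip.camera("scene")
red=[(0,150,90),(8,255,255)]
for n,c,box in(("top",t,(315,225,430,280)),("scene",s,(250,160,360,300))):
    for b in blobs(c,*red,box):
        print(n,"red",cen(b),cv2.contourArea(b),cv2.boundingRect(b),onz(c,cen(b),.099))
    for b in blobs(c,(105,120,60),(130,255,255),box,3):print(n,"blue",cen(b),cv2.contourArea(b),cv2.boundingRect(b),onz(c,cen(b),.099+.146))
g=max(blobs(t,(45,100,50),(75,255,255),(300,215,440,290)),key=cv2.contourArea)
r=cv2.minAreaRect(g);print("mat",r,onz(t,cv2.boxPoints(r),.004))
for n,c,box in(("top",t,(225,195,275,255)),("scene",s,(330,295,395,400))):
    for b in blobs(c,(18,100,60),(35,255,255),box,4):
        r=cv2.minAreaRect(b);p=cv2.boxPoints(r);print(n,"yel",cen(b),r,"\n",onz(c,p,.219))
u=cv2.resize(t["image"][190:285,220:440],None,fx=3.6,fy=3.6,interpolation=cv2.INTER_CUBIC)
v=cv2.resize(s["image"][290:420,290:420],None,fx=3,fy=3,interpolation=cv2.INTER_CUBIC)
w=cv2.resize(s["image"][160:290,240:375],None,fx=3,fy=3,interpolation=cv2.INTER_CUBIC)
cv2.imwrite("pics/t1.png",u[:,:,::-1])
hh=np.hstack([v,w]);cv2.imwrite("pics/s1.png",hh[:,:,::-1]);print(u.shape,hh.shape)
E
```

```text
top red [408.8926553672316, 246.54124293785307] 147.5 (402, 240, 15, 14) [[ 0.5492 -0.2669  0.099 ]]
top red [334.75, 246.82432432432432] 148.0 (328, 240, 15, 15) [[ 0.543  -0.0273  0.099 ]]
top blue [377.56043956043953, 235.55677655677653] 45.5 (373, 232, 9, 8) [[ 0.5517 -0.151   0.245 ]]
scene red [322.5869565217391, 246.56763285024155] 207.0 (313, 239, 20, 16) [[ 0.5438 -0.0321  0.099 ]]
scene red [280.5231884057971, 185.40579710144925] 115.0 (274, 180, 15, 12) [[ 0.552  -0.2736  0.099 ]]
scene blue [297.88837209302324, 175.27596899224804] 107.5 (293, 168, 10, 17) [[ 0.552  -0.1515  0.245 ]]
mat ((370.0, 251.5), (43.0, 108.0), 90.0) [[ 0.6182  0.0355  0.004 ]
 [ 0.6267 -0.3341  0.004 ]
 [ 0.478  -0.3322  0.004 ]
 [ 0.4705  0.032   0.004 ]]
top yel [240.61044176706824, 219.11646586345378] ((240.64669799804688, 218.9779815673828), (24.47617530822754, 2.867915630340576), 81.46923065185547) 
 [[0.6368 0.2748 0.219 ]
 [0.6383 0.2661 0.219 ]
 [0.5628 0.2511 0.219 ]
 [0.5613 0.2597 0.219 ]]
scene yel [363.13575757575757, 321.31515151515146] ((363.50848388671875, 321.0102233886719), (5.924066543579102, 40.458984375), 50.38930892944336) 
 [[0.6409 0.2646 0.219 ]
 [0.5554 0.2398 0.219 ]
 [0.5539 0.2528 0.219 ]
 [0.6391 0.277  0.219 ]]
(342, 792, 3) (390, 795, 3)
```

View pics/t1.png

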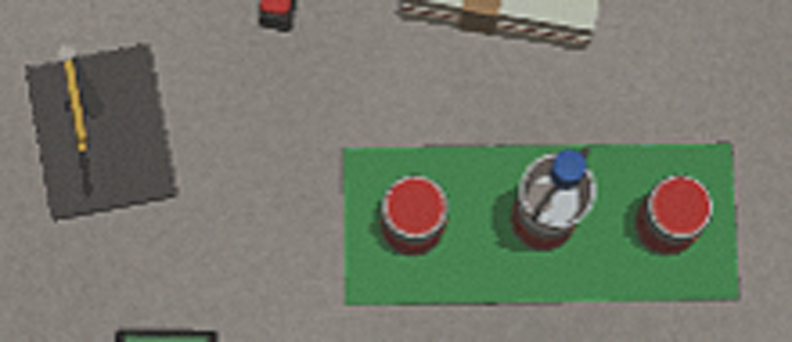

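View pics/s1.png

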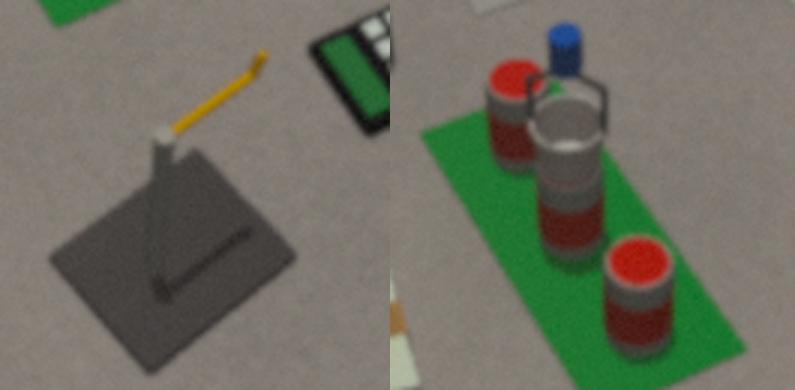

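The hook tip points toward the robot and the post is at the far end, near (239,205) in the top view. The pail's wire runs diagonally in the top view, with its corners in the scene view near (287,186) and (312,192). Next I'll work out both yaws and go above the knob.

Run:
```python
from h import *
np.set_printoptions(precision=4,suppress=True)
t=manip.camera("top");s=manip.camera("scene")
# wire corners
a=onz(s,[[286.7,186],[311.7,191.7]],.199);d=a[1]-a[0];print("wire scene",a,np.linalg.norm(d),np.degrees(np.arctan2(d[1],d[0])))
a=onz(t,[[368.6,250.5],[383,231.7]],.199);d=a[1]-a[0];print("wire top",a,np.linalg.norm(d),np.degrees(np.arctan2(d[1],d[0])))
print("post",onz(t,[[238.9,205.3]],.219),onz(s,[[345,334.5]],.219))
# plate
for n,c,box in(("top",t,(222,195,275,255)),("scene",s,(300,335,395,420))):
    m=blobs(c,(0,0,0),(180,120,85 ),box,100)
    if not m: print(n,"none");continue
    b=cv2.convexHull(np.vstack(m));P=onz(c,b.reshape(-1,2),.012)[:,:2]
    r=cv2.minAreaRect((P*1000).astype(np.float32));print(n,"plate",r)
print("knob",tri(t,[377.56,235.56],s,[298,170.5]))
```

```text
wire scene [[ 0.5742 -0.1725  0.199 ]
 [ 0.527  -0.1275  0.199 ]] 0.0652037440704397 136.3705499344799
wire top [[ 0.5146 -0.1283  0.199 ]
 [ 0.5741 -0.1721  0.199 ]] 0.07391437471879639 -36.405418096822345
post [[0.6426 0.2705 0.219 ]] [[0.6458 0.2694 0.219 ]]
top plate ((625.0010986328125, 269.8528137207031), (153.50396728515625, 119.13831329345703), 12.780171394348145)
scene plate ((631.3758544921875, 258.2690734863281), (149.6310272216797, 140.5251922607422), 12.59150505065918)
knob (array([ 0.5499, -0.1506,  0.2601]), np.float64(0.003468887257187265))
```

```bash
cat >> h.py <<'E'
def down(deg): return (R.from_euler("z",deg,degrees=True)*R.from_euler("x",180,degrees=True)).as_rotvec()
E
python3 - <<'E'
from h import *
np.set_printoptions(precision=4,suppress=True)
k=[.551,-.151]
p=manip.get_position();manip.servo_line([p[0],p[1],.36],rate=.3)
manip.move_to(k+[.34],down(47.5));print(manip.get_joint_positions())
manip.command_gripper(.06)
manip.servo_line(k+[.244],rate=.12)
manip.command_gripper(0.0,40);print("w",manip.get_width(),manip.get_grip_force())
manip.servo_line(k+[.40],rate=.15);manip.hold(.3)
print(manip.get_contact_force(),manip.get_width(),manip.get_time())
manip.move_to([.45,.23,.40],down(12.5));print(manip.get_joint_positions(),manip.get_position(),manip.get_time())
t=manip.camera("top");s=manip.camera("scene")
v=cv2.resize(s["image"][200:400,290:490],None,fx=3,fy=3,interpolation=cv2.INTER_CUBIC)
cv2.imwrite("pics/s2.png",v[:,:,::-1])
E
```

```text
[-0.2897  0.2346  1.6361 -0.0002  1.2709  0.4533]
w 0.025837804685696908 39.35840964317322
[-0.2193 -0.6536 -0.9135] 0.025837483036024383 6.2917
[ 0.448   0.0799  1.6878 -0.0003  1.3738  1.8008] [0.4504 0.2295 0.4   ] 7.7583
```

View pics/s2.png

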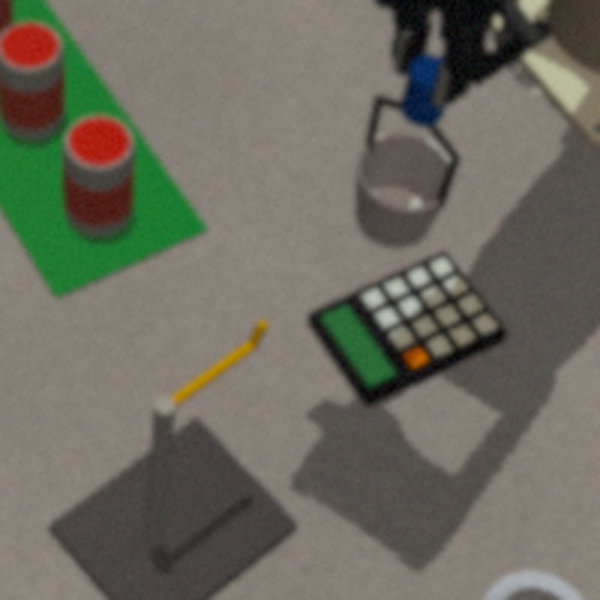

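The pail is held and upright. The wire corners are near scene (416,233) and (442,253), and the yellow arm is clear at crop (170,402) to (265,325). I'll check the wire's yaw and tilt numerically.

Run:
```python
from h import *
np.set_printoptions(precision=4,suppress=True)
s=manip.camera("scene");t=manip.camera("top")
P=manip.get_position();print(P)
a=onz(s,[[416,233.3],[441.7,252.7]],P[2]-.003-.042);d=a[1]-a[0];print("wire",a,a.mean(0),np.linalg.norm(d),np.degrees(np.arctan2(d[1],d[0])))
# rim centre: crop (407,170)->, foot
print("rim",onz(s,[[290+405/3,200+170/3]],P[2]-.003-.142+.055),"foot",onz(s,[[290+397/3,200+215/3]],P[2]-.003-.142))
for n,c,box in(("s",s,(400,205,450,250)),("t",t,(200,200,300,340))):
  for b in blobs(c,(105,120,60),(130,255,255),box,3):print(n,"blue",cen(b),onz(c,cen(b),P[2]-.003-.002))
cv2.imwrite("pics/t2.png",cv2.resize(t["image"][180:340,190:390],None,fx=3.5,fy=3.5,interpolation=cv2.INTER_CUBIC)[:,:,::-1])
print(manip.get_contact_force())
```

```text
[0.4504 0.2294 0.3999]
wire [[0.4573 0.1983 0.3549]
 [0.439  0.2606 0.3549]] [0.4482 0.2295 0.3549] 0.0649210868688187 106.40530493694189
rim [[0.448  0.2287 0.3099]] foot [[0.4439 0.2276 0.2549]]
s blue [430.56278538812785, 229.0525114155251] [[0.45   0.2273 0.3949]]
t blue [241.5, 261.75] [[0.4394 0.2285 0.3949]]
[ 0.3986  0.3999 -0.6328]
```

View pics/t2.png

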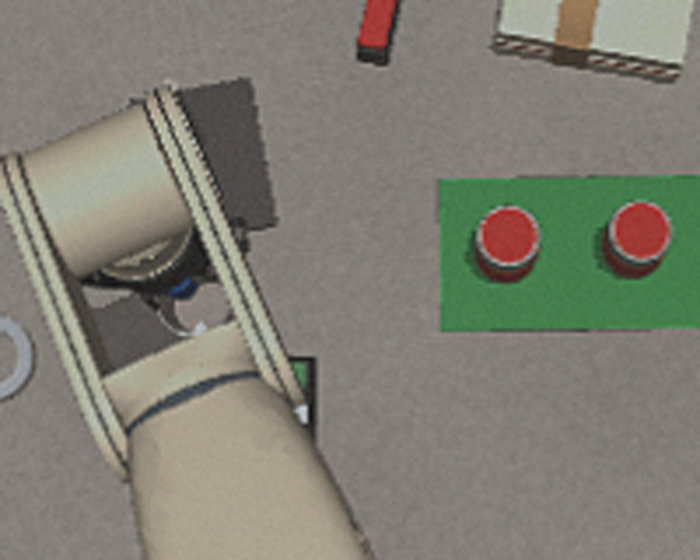

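Run:
```python
from h import *
np.set_printoptions(precision=4,suppress=True)
post=np.array([.645,.271]);ux=np.array([.9763,.2164])
at=lambda x,z:[*(post+x*ux),z]
o=down(9.5)
manip.move_to(at(-.15,.36),o)
manip.servo_line(at(-.15,.279),o,rate=.1)
manip.hold(.2);f0=manip.get_contact_force();print("f0",f0)
manip.servo_line(at(-.05,.279),o,rate=.08)
manip.hold(.2);print("in",manip.get_contact_force())
for z in np.arange(.264,.2405,-.002):
    manip.servo_line(at(-.05,z),o,rate=.06)
    manip.hold(.1);f=manip.get_contact_force()-f0
    if z<.258:print(round(z,3),f)
    if f[2]>2.2 : break
print(manip.get_time())
s=manip.camera("scene")
cv2.imwrite("pics/s3.png",cv2.resize(s["image"][260:420,280:440],None,fx=3.5,fy=3.5,interpolation=cv2.INTER_CUBIC)[:,:,::-1])
```

```text
f0 [-0.4705  0.6855 -0.7707]
in [-0.6086  0.1463 -1.0529]
0.256 [ 0.1641  0.1787 -0.5303]
0.254 [ 0.6059  0.0459 -0.2325]
0.252 [ 1.0206 -0.513   0.4446]
0.25 [-1.2736 -1.0615  8.4327]
14.025
```

View pics/s3.png

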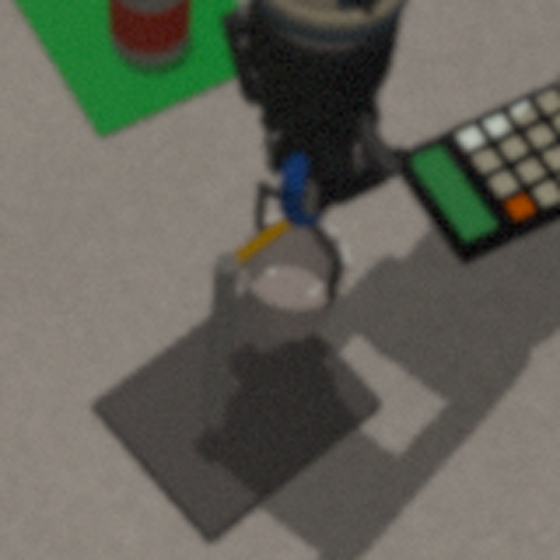

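The contact height matches the seat, and the yellow arm at crop (265,240) passes under the wire beneath the blue knob. Releasing the knob.

Run:
```python
from h import *
np.set_printoptions(precision=4,suppress=True)
p=manip.get_position()
manip.servo_line([p[0],p[1],.251],rate=.05);print(manip.get_contact_force())
manip.command_gripper(.05,40);manip.hold(.2)
manip.servo_line([p[0],p[1],.38],rate=.12)
manip.move_to([.546,-.03,.30],down(0));manip.command_gripper(.085)
print(manip.get_time(),manip.get_joint_positions())
s=manip.camera("scene");t=manip.camera("top")
a=cv2.resize(s["image"][260:420,280:440],None,fx=2.5,fy=2.5,interpolation=cv2.INTER_CUBIC)
b=cv2.resize(t["image"][180:340,210:370],None,fx=2.5,fy=2.5,interpolation=cv2.INTER_CUBIC)
cv2.imwrite("pics/s4.png",np.hstack([a,b])[:,:,::-1])
```

```text
[-1.0003 -0.7648  6.2108]
17.7167 [-0.076   0.2308  1.7341  0.      1.1766  1.4942]
```

View pics/s4.png

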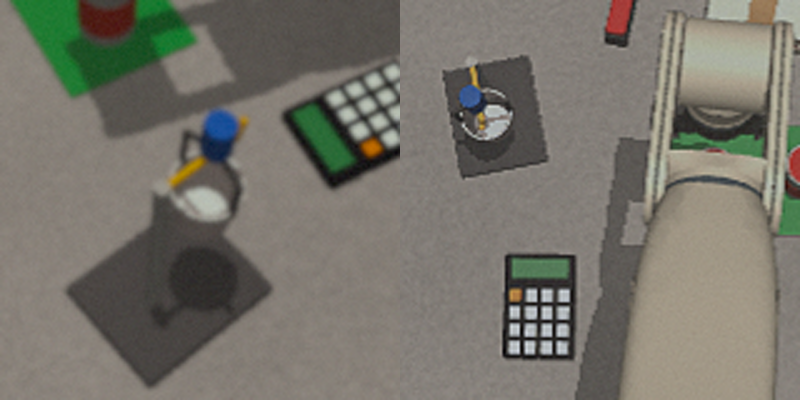

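The pail hangs upright on the hook, with the wire on the arm and the knob above it (left crop (220,135), right crop (470,98)). Now I'll heft the tins.

```bash
cat > heft.py <<'E'
from h import *
o=down(90)
def fz():
    manip.hold(.3);v=[]
    for _ in range(8): manip.hold(.04);v.append(manip.get_contact_force()[2])
    return np.mean(v)
def pick(p,lift=.14):
    manip.move_to([*p,.21],o);b=fz()
    manip.servo_line([*p,.079],o,rate=.13)
    manip.command_gripper(0,60)
    manip.servo_line([*p,lift],o,rate=.12);f=fz()
    print(p,"w",manip.get_width(),"kg",(b-f)/9.81,"t",manip.get_time(),flush=True)
    return (b-f)/9.81
def put(p):
    manip.servo_line([*p,.0795],o,rate=.1)
    manip.command_gripper(.085);manip.servo_line([*p,.21],o,rate=.15)
E
python3 - <<'E'
from heft import *
p=[.544,-.030]
m=pick(p);print(manip.get_contact_force(),manip.get_torque())
s=manip.camera("scene");cv2.imwrite("pics/s5.png",cv2.resize(s["image"][150:310,230:390],None,fx=3,fy=3,interpolation=cv2.INTER_CUBIC)[:,:,::-1])
E
```

```text
[0.544, -0.03] w 0.05693083101943382 kg 0.541620813725167 t 22.6917
[ 0.87922748 -0.49964845 -4.95454061] [-0.00382854  0.02568963  0.00359374]
```

View pics/s5.png

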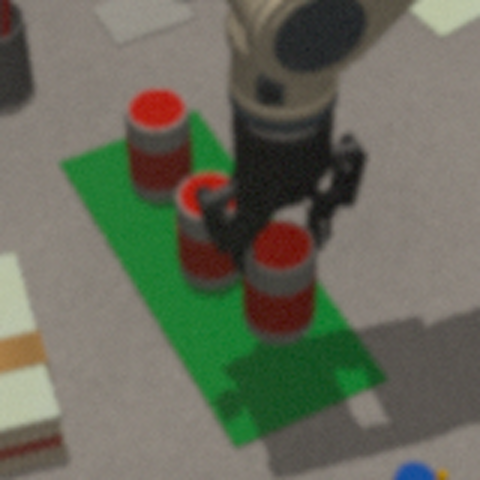

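The first tin reads about 0.54 kg and hangs upright in the gripper at crop (280,280). I'll heft the other two to confirm, with time to spare.

Run:
```python
from heft import *
A=[.544,-.030];put(A)
B=[.549,-.150];b=pick(B,.12);put(B)
C=[.5505,-.270];c=pick(C,.12);put(C)
print(b,c,manip.get_time())
if b<.4 and c<.4:
    pick(A,.245);manip.hold(.5);print(manip.get_position(),manip.get_grip_force(),manip.get_time())
s=manip.camera("scene");t=manip.camera("top")
a=cv2.resize(s["image"][140:400,220:420],None,fx=2,fy=2,interpolation=cv2.INTER_CUBIC)
b=cv2.resize(t["image"][180:310,210:440],(800-400,520))if 0 else cv2.resize(t["image"][150:410,240:440],None,fx=2,fy=2)
cv2.imwrite("pics/s6.png",np.hstack([a,b])[:,:,::-1])
```

```text
[0.549, -0.15] w 0.056954536886648546 kg 0.18401215729535392 t 28.775
[0.5505, -0.27] w 0.056468205859105274 kg 0.110857257186224 t 34.6083
0.18401215729535392 0.110857257186224 36.5833
[0.544, -0.03] w 0.05664897573395903 kg 0.5401717050607124 t 41.8833
[ 0.54401776 -0.02999406  0.24502356] 64.79014987824485 42.3833
```

View pics/s6.png

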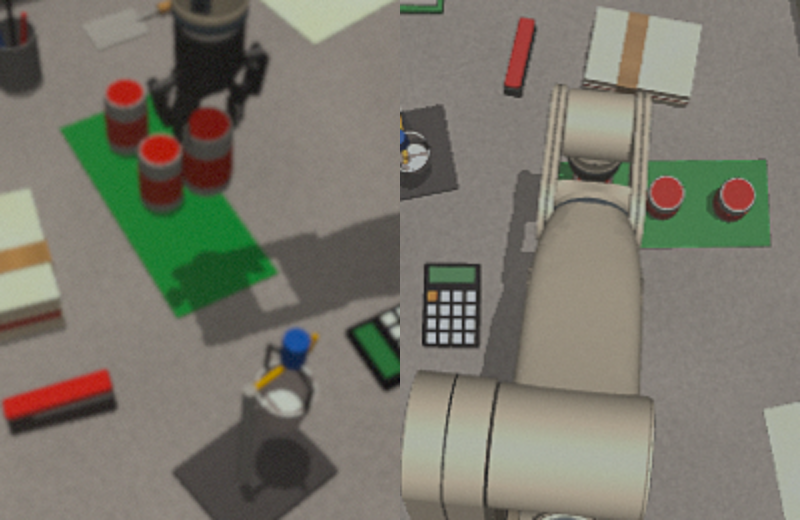

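The heavy tin is held upright, its bottom about 17 cm up. The other two stand on the mat (left crop (125,115) and (160,170)), and the pail hangs on the hook at (290,370).

```bash
python3 -c "
from rig import manip
manip.hold(.3);print(manip.get_width(),manip.sign_off())"
```

```text
the job is handed in; nothing more can be done
0.05678150991633058 None
```

The job is handed in: the pail hangs on the yellow hook, and the heaviest tin (the one nearest the hook; about 0.54 kg against roughly 0.18 and 0.11 kg) is held upright and still about 17 cm up, with the other two standing on the mat.

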